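# Slide a biscuit off the transfer board into the baking tin

## Robot

A 7-joint arm with a two-finger parallel gripper is mounted at the origin on a cart in front of the work surface, level with it; the furniture and walls round the work are solid. World frame = base frame: x ahead of the robot, y to its left, z up, the work surface at z = 0. Lengths are in mm, angles in rad, forces in N, time in s.
With the tool pointing down it reaches from about 400 to 875 mm from the base axis. Payload 4.4 kg.
Tool frame: the origin (TCP) lies at the very end of the fingers, on their centre line; the grasp point (between the pads) lies 19 mm behind it (ctrl.grip_depth is the distance from the TCP to the grasp point, in mm); z points along the fingers, x is the direction in which the jaws open and shut, and the axes are right-handed (so a half turn about z gives the same grasp; the last joint's range is limited). The gripper opens to 85 mm and grips with 20 to 120 N. Pads are 22 mm wide; open, the fingers measure 114 mm over their backs; the gripper's body (76 mm by 85 mm) begins 54 mm behind the grasp point. The pads swing forward as they close: fully open they stand 13 mm farther back than shut.
Start: joints at [-1.208, 0.628, 0.038, 1.517, -0.027, 0.996, -0.02], TCP at [270.236, 591.177, 231.313] pointing down, gripper open.
Joint ranges: [-3.06, 3.06], [-0.37, 2.12], [-1.25, 1.32], [0.18, 2.47], [-1.1, 4.24], [0.23, 1.98], [-2.94, 2.94]. Speed limits (rad/s): [2.57, 2.57, 3.14, 3.14, 3.14, 3.14, 3.14].

## Interface

Orientations are given as [roll, pitch, yaw] about the fixed x, y, z axes, in that order (R = Rz(yaw) Ry(pitch) Rx(roll)).
In Python, from cell import ctrl gives the robot as it stands.
- The arm moves only by the shell command python3 -m creep 'ROWS'. ROWS is JSON, a list of rows, each an object with "hand": the opening, from 0 (shut) to 1 (fully open); "travel": the shift along the tool's x, y, z in cm, a list of three; "angular": the turn, a rotation vector about the tool's x, y, z in degrees, a list of three. In form: [{"hand": hand, "travel": [tx, ty, tz], "angular": [rx, ry, rz]}, ...]. A call has 1 to 20 rows; each row is the pose to reach, as a shift and turn from the pose measured when the call began, along the tool's axes at that moment; what a row does not reach only later rows make up. A row lasts 1/10 s, in which the tool goes at most 50 mm and 8.59 degrees, less where a joint would pass 70% of its speed; a pose out of reach is approached as far as the arm can. A call with a gripper value outside its range is refused whole. The fingers move at their own pace and stop on an object; the grip force is fixed at half the most. Time passes only in rows, so rows that repeat a pose let the fingers close. It gives the time, the measured TCP pose, the force and the opening at its end, in the units of the state.
- ctrl.read_state(): the state, without advancing time (a new reading comes with each control period).
- ctrl.get_image(name): name is "side" or "top"; returns a dict with "frame" (480x640x3 uint8, red, green, blue), "fx", "fy", "cx", "cy" (pixels), "origin" and "orientation" of the camera in the world. Camera axes: x right, y down, z forward; pixel columns grow to the right and rows downward; lengths in mm; the calibration is good to about 2 mm. A picture is of the moment at which its call begins. There is no depth.
- ctrl.finish_job(): hands the job in, once; it reports no verdict.
Trained networks look in the newest picture that a camera, given by its name, has taken for a name from the list of things; names that differ only in an ending like _2 or _b are one class to them, and where a whole thing is asked for, a point or a joint stands for the part that bears it (a point fixed in the world has none). Each returns a list of dicts, best first, with "confidence" (0 to 1); they miss things now and then, are a little off and sometimes report something else, mostly with a low value. They report only what shows in the picture. A call takes as long as a camera call. They do not tell look-alikes from the thing itself.
- ctrl.regions_of(camera, thing): "region" (480x640 bool, what is visible of it).
- ctrl.spot_point(camera, thing): "at" ([x, y, z] in mm, in world coordinates, good to about 4 mm: a listed point, or the origin of a listed thing).
The state is a dict: "clock": time; "qpos": joint angles; "qd": joint speeds; "tau": joint torques, N m; "eef_pos": TCP position; "tool_rot": TCP orientation; "force": force on the tool from outside, world axes, zero at the start; "torque": the same for the moment, N m; "width": finger opening in mm.
Only numpy, scipy, OpenCV 4.12 (cv2) and the standard library are available. Lean on these libraries where they do the work, as an engineer would, in place of code of your own. Each camera call takes 0.05 s, during which the arm holds its last target. There are 200 camera calls.

## Task

The biscuit is too tender for fingers, so carry the footed wooden board with the biscuit on it, level and gently, to the baking tin, stand it on its feet with the open end reaching centrally over the tin's near rim, and let go. Then take the board by the upright grip plate at its heel and raise that end slowly, front foot staying on the worktop, until the biscuit just starts to slide, and hold the board still at that angle until the biscuit has slid off into the tin. Lower the board back onto its feet and let go, leaving the biscuit lying flat in the tin and the things around undisturbed.

Things in the scene. Friction and masses are not known exactly. Their poses are not given: they have to be found in the camera images.
- board: Loose pale wooden board on two feet, 260 mm long (x), 64 mm wide (y), 0.35 kg. Origin: under its centre, at the soles; z up. Deck: 48 to 56 mm above the soles. 4 mm rails along both sides, tops at 64 mm: pinch the outer sides (64 mm apart, heights 48 to 64 mm) near the balance point x = -20 mm. Open end (toe) at x = +130. Feet (bars across): front x = +78 to +90, heel x = -122 to -110 mm.
- board_grip (a point): Point to take on the dark upright grip plate at the board's heel: x = -118 mm, y = 0, 93 mm above the soles; axes as the board's. The plate is 12 mm thick along the board's x, 44 mm wide along y, and reaches from the deck up to 112 mm. Raised here, the board rocks about the sole edge of its front foot (board x = +90 mm).
- board_toe (a point): Middle of the deck's upper edge at the open end of the board (x = +130 mm, y = 0, 56 mm above the soles; axes as the board's). It overhangs the front foot by 40 mm.
- biscuit: Brown rectangular biscuit, 50 mm (x) by 44 mm (y) by 12 mm, about 40 g, nine small dark holes, lying loose on the deck between the rails, somewhat behind the middle. Origin: centre of its underside. It starts to slide when the deck is tipped somewhere between about 13 and 23 degrees (it varies from run to run).
- tin: Dark steel baking tin, fixed, 150 (x) by 130 mm (y), walls 3 mm thick, 22 mm high, floor 3 mm. Origin: under its centre, at worktop height. Near rim: x = -75 mm. The board is to stand outside it, on the -x side, its x along the tin's x, toe over the rim. Leave about 12 mm between front foot and rim (toe then 28 mm past the rim's outside), so the foot clears it when rocked.
- cup_a: Bystander: pleated paper cup of set custard, 59 mm wide, 45 mm tall; origin under its centre.
- cup_b: Bystander: pleated paper cup of set custard, 58 mm wide, 46 mm tall; origin under its centre.
- timer: Bystander: white round kitchen timer, 68 mm wide, 56 mm tall; origin under its centre.
- ring_cutter_1: Bystander: small steel ring cutter, 55 mm wide, 31 mm tall; origin under its centre.
- scissors: Bystander: blue-handled scissors lying flat, 199 mm long, 9 mm thick; origin under their middle.
There are look-alikes about, which are no part of the job. Of the things like the biscuit, leave any that is blue; of the rest the smaller one is meant.

How it is judged (in metres and radians):
On the way, in this order (a step that is already met when the one before it is completed fails the run):
1. the board stands level and released, biscuit on it, in line with the tin within 15 degrees, toe 10 to 50 mm past the near rim's outside and within 25 mm of the tin's middle line (x of board_toe in the frame of tin between -0.065 and -0.025 m and y of board_toe in the frame of tin between -0.025 and 0.025 m and angle between the x axis of board and the x axis of tin, either way round below 0.26 rad and angle between board's own z axis and vertical below 0.06 rad and height (world z) of board below 0.006 m and contact force between the fingers and board below 0.1 N and z of biscuit in the frame of board above 0.05 m and x of biscuit in the frame of board between -0.11 and 0.1 m), for 0.2 s.
2. with the board's heel raised (more than 9 degrees) and the board held still, front foot down, the biscuit slides along the deck (angle between board's own z axis and vertical above 0.16 rad and angular speed of board below 0.1 rad/s and linear speed of biscuit above 0.02 m/s and z of biscuit in the frame of board above 0.05 m and x of biscuit in the frame of board below 0.13 m and contact force between the fingers and board above 0.3 N and height (world z) of board_toe below 0.062 m), for 0.06 s.
3. the biscuit has gone over the toe with the board still raised (more than 9 degrees) (angle between board's own z axis and vertical above 0.16 rad and x of biscuit in the frame of board above 0.132 m), for 0.1 s.
At the end, for the whole second after the job is handed in: The biscuit lies flat (within 7 degrees, either face up) and at rest on the floor of the tin, clear of the board; the board stands level on its feet on the worktop, at rest and released (x of biscuit in the frame of tin between -0.06 and 0.06 m and y of biscuit in the frame of tin between -0.055 and 0.055 m and z of biscuit in the frame of tin below 0.02 m and angle between the z axis of biscuit and the z axis of tin, either way round below 0.12 rad and contact force between biscuit and board below 0.05 N and angle between board's own z axis and vertical below 0.06 rad and height (world z) of board between -0.006 and 0.006 m and linear speed of each of biscuit, board below 0.015 m/s and contact force between the fingers and board below 0.1 N); the robot touches nothing.
It fails at once if the fingers touch the biscuit (contact force between the fingers and biscuit above 0.3 N).
It fails at once if the biscuit moves faster than 0.5 m/s while on the board (carried hastily, or tipped much steeper than it needs) (linear speed of biscuit above 0.5 m/s and x of biscuit in the frame of board below 0.12 m).
It fails at once if the board is tipped more than 34 degrees (angle between board's own z axis and vertical above 0.6 rad).
It fails at once if a listed bystander is shifted by more than 25 mm (distance of any of cup_a, cup_b, timer, ring_cutter_1, scissors from where it was at the start of the episode above 0.025 m).
It also fails if it takes over 72 s, if anything falls off the work surface, if the arm or the gripper's body presses on something with over 40 N, if the wrist force passes 120 N, or if a joint passes its speed limit or range.

## Working session

There is one attempt and no reset: what is moved stays moved. The work goes in short steps, Python scripts to look and compute and a shell command to move; the robot and the scene stay as the last step left them, time stands still between calls to the robot, and variables do not carry over. Pictures are saved under pics/ and viewed, about 8 in all and at most 12, crops included, and the job is handed in when it is done.

```bash
ls; mkdir -p pics; cat > h.py <<'E'
from cell import ctrl
import numpy as np, cv2
from scipy.spatial.transform import Rotation as R
def snap(cam,fn=None,crop=None,scale=1):
    im=ctrl.get_image(cam)
    if fn:
        f=cv2.cvtColor(im['frame'],cv2.COLOR_RGB2BGR)
        if crop: f=f[crop[1]:crop[3],crop[0]:crop[2]]
        cv2.imwrite('pics/'+fn,cv2.resize(f,None,fx=scale,fy=scale,interpolation=cv2.INTER_CUBIC))
    return im
def camR(im):
    o=np.array(im['orientation'],float)
    return o if o.shape==(3,3) else R.from_euler('xyz',o).as_matrix()
def ray(im,u,v,z):
    d=camR(im)@np.array([(u-im['cx'])/im['fx'],(v-im['cy'])/im['fy'],1]); o=np.array(im['origin'])
    return o+d*(z-o[2])/d[2]
def proj(im,p):
    c=camR(im).T@(np.array(p)-np.array(im['origin'])); return c[0]/c[2]*im['fx']+im['cx'],c[1]/c[2]*im['fy']+im['cy']
E
python3 - <<'E'
from h import *
for c in('top','side'):
    im=snap(c,c+'0.png'); print(c,im['origin'],im['orientation'],im['fx'],im['cx'],im['cy'])
    for t in 'board board_grip board_toe biscuit tin cup_a timer ring_cutter_1 scissors'.split():
        for d in ctrl.spot_point(c,t): 
            print(t,np.round(d['at']),round(d['confidence'],2),np.round(proj(im,d['at'])))
print(ctrl.read_state())
E
```

```text
pics
top [ 296.26850284   42.73140897 1540.14931643] [-2.961732   -0.02075716 -1.54276568] 601.6627240347599 316.5111313960545 239.95719122337815
board [627. -57.   2.] 0.8 [346. 222.]
board_grip [ 650. -169.   91.] 0.82 [394. 207.]
board_grip [ 528. -432.   -1.] 0.33 [489. 264.]
board_toe [604.  67.  57.] 0.58 [298. 225.]
biscuit [ 541. -192.   -1.] 0.58 [397. 256.]
biscuit [629. -83.  55.] 0.55 [358. 217.]
biscuit [740. -39.  -2.] 0.55 [340. 180.]
tin [458. 178.   2.] 0.55 [253. 284.]
tin [544. 426.   6.] 0.35 [158. 247.]
cup_a [654. 253.  -3.] 0.94 [228. 209.]
cup_a [620. 346.   4.] 0.62 [191. 220.]
cup_a [602.  72.  54.] 0.55 [296. 226.]
timer [544. 426.   6.] 0.64 [158. 247.]
ring_cutter_1 [ 406. -260.    2.] 0.55 [423. 309.]
scissors [ 531. -432.    1.] 0.56 [489. 263.]
side [ 560.59918648 -982.8576816   510.8614991 ] [-1.96125342 -0.02257396  0.01054537] 465.6779887082777 320.6885564889655 247.0369926831982
board [625. -59.  -3.] 0.8 [349. 303.]
board [648. 251.   0.] 0.57 [352. 249.]
board_grip [ 652. -174.   94.] 0.65 [367. 288.]
board_toe [600.  71.  55.] 0.85 [337. 256.]
b
[... 374 characters left out ...]
352. 248.]
{'clock': 1.0, 'qpos': array([-1.20780297,  0.62840527,  0.03851108,  1.51738061, -0.02697379,
        0.99628432, -0.02003286]), 'qd': array([-2.34800272e-05,  7.11970900e-05, -3.54796074e-04,  1.16101831e-03,
       -9.74622307e-05, -2.79721659e-04,  4.89752151e-04]), 'tau': array([-9.20543062e-04, -5.63286138e+01,  1.22575857e+00, -1.93786186e+01,
        1.08629055e-02,  1.65323490e-03,  2.20559588e-05]), 'eef_pos': array([270.25295706, 591.18691609, 231.31643084]), 'tool_rot': array([-3.14158398e+00, -4.08442584e-05,  1.14195083e+00]), 'force': array([-0.68572197, -0.08708376,  0.26625696]), 'torque': array([ 0.00641817,  0.01326448, -0.00778254]), 'width': 85.25556747956551}
```

View top.

```bash
python3 - <<'E'
from h import *
snap('top','top1.png',(120,150,440,350),2.5)
E
```

```text
(no output)
```

View pics/top1.png

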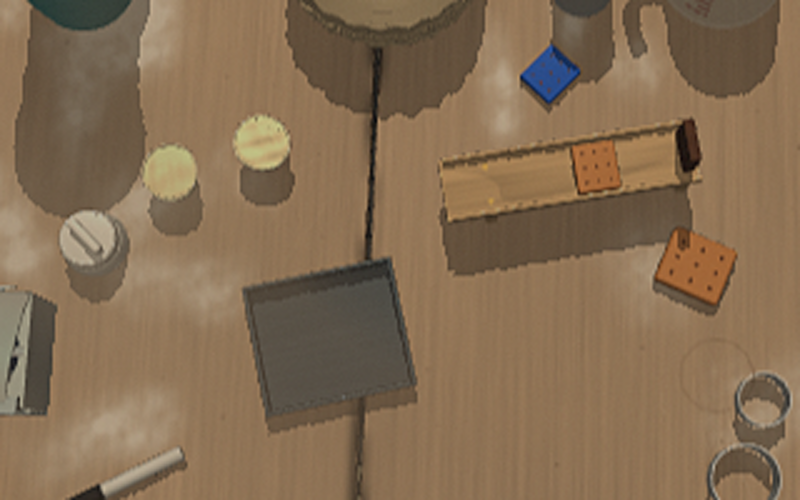

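View pics/side0.png

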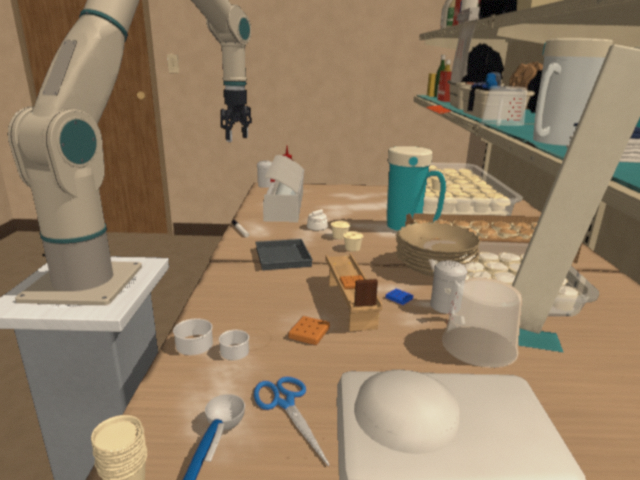

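The candidates in the 2.5x crop are blue at (550,75), large orange at (696,268), and small orange on the board at (597,166). The blue one is excluded, and of the other two the smaller is the one on the board. The tin is at (330,335), with its long axis along world y and its near rim on the right, facing the board. Nothing stands in between.

```bash
cat >> h.py <<'E'
def quad(im,mask,z):
    m=mask.astype(np.uint8); c=max(cv2.findContours(m,0,1)[0],key=cv2.contourArea)
    w=np.array([ray(im,u,v,z)[:2] for u,v in cv2.convexHull(c)[:,0]],np.float32)
    (cx,cy),(a,b),t=cv2.minAreaRect(w)
    if a<b: a,b,t=b,a,t+90
    return np.round([cx,cy,a,b,(t%180)],1)
E
python3 - <<'E'
from h import *
for c in('top','side'):
    im=snap(c)
    for t,z in(('tin',22),('board',64),('biscuit',68)):
        for d in ctrl.regions_of(c,t): print(c,t,round(d['confidence'],2),quad(im,d['region'],z))
im=snap('top')
K=lambda u,v:(120+u/2.5,150+v/2.5)
for p in[(244,288),(389,259),(415,383),(268,415)]: print('tin',np.round(ray(im,*K(*p),22)))
for p in[(440,160),(449,221),(700,181)]: print('board',np.round(ray(im,*K(*p),64)))
print('plate top mid',np.round(ray(im,*K(689,145),112)),'bisc',np.round(ray(im,*K(596,166),68)))
print(ctrl.grip_depth)
E
```

```text
top tin 0.87 [456.7 180.  157.4 137.  103.7]
top board 0.68 [625.4 -58.6 262.9  72.9 101.2]
top biscuit 0.87 [ 531.4 -183.5   69.    63.5   69. ]
top biscuit 0.59 [630.  -81.8  55.7  46.7  14.5]
top biscuit 0.55 [725.1 -34.2  48.4  40.  137.4]
side tin 0.85 [460.5 152.6 200.5 136.9 103.8]
side board 0.57 [ 633.2 -107.7  336.1  105.7  101.2]
side biscuit 0.95 [ 543.  -286.2   77.8   60.3   67.4]
side biscuit 0.65 [626.5 -98.6  60.9  47.   93.3]
side biscuit 0.65 [ 519.  -501.2  168.6   74.4  103.5]
side biscuit 0.58 [ 718.8 -155.6   50.2   50.1  137.3]
tin [500. 268.  22.]
tin [534. 122.  22.]
tin [409.  91.  22.]
tin [373. 237.  22.]
board [630.  73.  64.]
board [568.  62.  64.]
board [ 617. -189.   64.]
plate top mid [ 642. -171.  112.] bisc [628. -84.  68.]
18.700000000000003
```

```bash
cat >> h.py <<'E'
def rel(pos,Rt=None,yaw=None):
    s=ctrl.read_state(); R0=R.from_euler('xyz',s['tool_rot'])
    if Rt is None: Rt=R.from_euler('xyz',[np.pi,0,np.radians(yaw)])
    print('travel',np.round(R0.inv().apply(np.array(pos)-s['eef_pos'])/10,2),'angular',np.round((R0.inv()*Rt).as_rotvec(degrees=True),2),'t',s['clock'])
E
python3 -c "
from h import *
rel([630,-78,160],yaw=11.3)"
```

```text
travel [-45.9   60.54   7.13] angular [-0.   -0.   54.13] t 1.5
```

```bash
r='x'; python3 -m creep '[{"hand":1,"travel":[-23,30,0],"angular":[0,0,27]},{"hand":1,"travel":[-23,30,0],"angular":[0,0,27]},{"hand":1,"travel":[-23,30,0],"angular":[0,0,27]},{"hand":1,"travel":[-23,30,0],"angular":[0,0,27]},{"hand":1,"travel":[-23,30,0],"angular":[0,0,27]},{"hand":1,"travel":[-23,30,0],"angular":[0,0,27]},{"hand":1,"travel":[-45.9,60.5,7.1],"angular":[0,0,54.1]},{"hand":1,"travel":[-45.9,60.5,7.1],"angular":[0,0,54.1]},{"hand":1,"travel":[-45.9,60.5,7.1],"angular":[0,0,54.1]},{"hand":1,"travel":[-45.9,60.5,7.1],"angular":[0,0,54.1]},{"hand":1,"travel":[-45.9,60.5,7.1],"angular":[0,0,54.1]},{"hand":1,"travel":[-45.9,60.5,7.1],"angular":[0,0,54.1]},{"hand":1,"travel":[-45.9,60.5,7.1],"angular":[0,0,54.1]},{"hand":1,"travel":[-45.9,60.5,7.1],"angular":[0,0,54.1]},{"hand":1,"travel":[-45.9,60.5,7.1],"angular":[0,0,54.1]},{"hand":1,"travel":[-45.9,60.5,7.1],"angular":[0,0,54.1]},{"hand":1,"travel":[-45.9,60.5,7.1],"angular":[0,0,54.1]},{"hand":1,"travel":[-45.9,60.5,7.1],"angular":[0,0,54.1]},{"hand":1,"travel":[-45.9,60.5,7.1],"angular":[0,0,54.1]},{"hand":1,"travel":[-45.9,60.5,7.1],"angular":[0,0,54.1]}]'
python3 -c "
from h import *
print(ctrl.read_state()['qpos'])
im=snap('top','close1.png',(260,150,460,300),4)
for z in (160,):
  print(proj(im,ctrl.read_state()['eef_pos']))
rel([630,-78,38],yaw=11.3)"
```

```text
clock: 3.5
eef_pos: [629.4, -75.5, 160.6]
tool_rot: [-3.14, -0.0, 0.201]
force: [-0.6, 0.3, -0.5]
width: 85.4
[-0.07775568  0.69750446  0.25735388  1.6392565  -0.22414569  0.83395137
  0.47398038]
(np.float64(358.6024233982199), np.float64(207.20051418216943))
travel [ 0.    0.23 12.26] angular [-0.04 -0.02  0.17] t 3.55
```

View pics/close1.png

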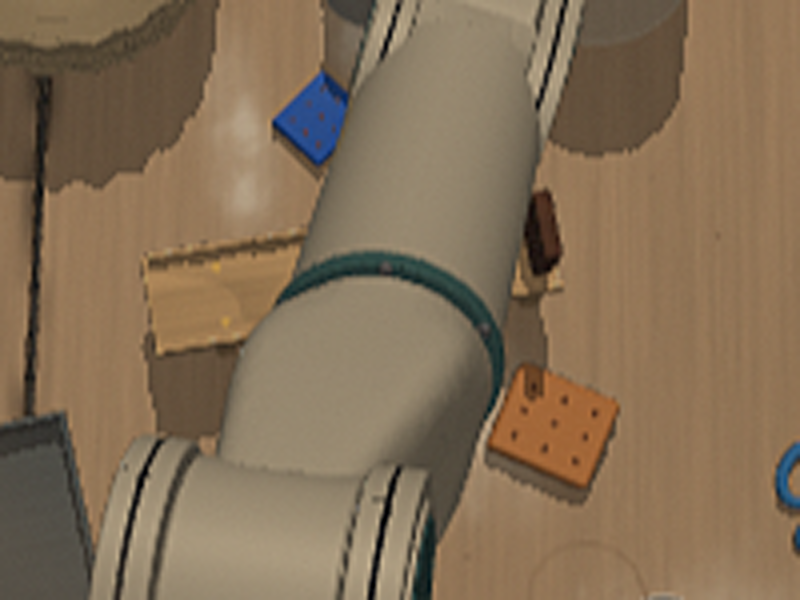

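The arm hides the middle of the board from above; the toe (150,305) and plate (545,232) are where they were. I'll descend to just above the rails and check from the side.

```bash
python3 -m creep '[{"hand":1,"travel":[0,0.2,4],"angular":[0,0,0]},{"hand":1,"travel":[0,0.2,7.5],"angular":[0,0,0]},{"hand":1,"travel":[0,0.2,8.5],"angular":[0,0,0]},{"hand":1,"travel":[0,0.2,8.5],"angular":[0,0,0]},{"hand":1,"travel":[0,0.2,8.5],"angular":[0,0,0]}]'
python3 -c "
from h import *
im=snap('side','side2.png',(270,190,430,310),5)
s=ctrl.read_state()
p=s['eef_pos'];print(np.round(proj(im,p)))
for c in('side',):
  for t in('board','board_grip','board_toe'):
    for d in ctrl.spot_point(c,t): print(t,np.round(d['at'],1),d['confidence'])
rel([630,-78,38],yaw=11.3)"
```

```text
clock: 4.05
eef_pos: [630.9, -77.8, 77.0]
tool_rot: [3.142, -0.002, 0.201]
force: [-0.2, -0.6, -0.1]
width: 85.2
[353. 274.]
board [625.2 -56.6  -1.2] 0.87
board_grip [ 649.5 -173.3   92.5] 0.63
board_toe [600.7  69.5  55.9] 0.82
travel [-0.12 -0.01  3.93] angular [ 0.   -0.18  0.18] t 4.25
```

View pics/side2.png

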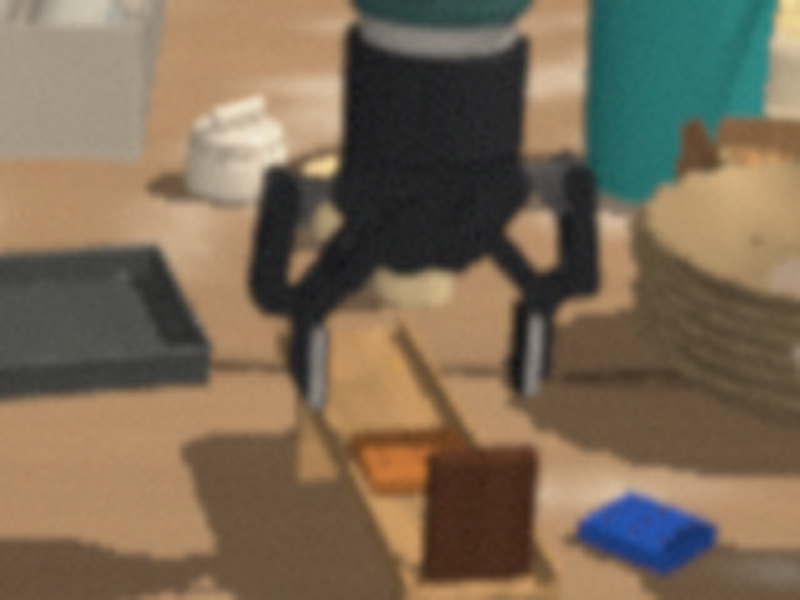

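```bash
python3 -c "
from h import *
im=snap('side')
C=np.array([630.3,-78,0]);u=np.array([-.196,.981,0]);v=np.array([.981,.196,0])
for n,p in(('L rail',C-32*v+[0,0,64]),('R rail',C+32*v+[0,0,64]),('heelL',C-98*u-32*v+[0,0,64]),('toeR',C+150*u+32*v+[0,0,64]),('plate top L',C-104*u-22*v+[0,0,112]),('plate top R',C-104*u+22*v+[0,0,112]),('tipL',C-42*v+[0,0,90])): q=np.array(proj(im,p));print(n,np.round((q-[270,190])*5))
"
```

```text
L rail [341. 453.]
R rail [485. 444.]
heelL [396. 564.]
toeR [401. 310.]
plate top L [431. 460.]
plate top R [542. 452.]
tipL [320. 400.]
```

```bash
python3 -m creep '[{"hand":1,"travel":[-0.15,0,2],"angular":[0,-0.1,0.2]},{"hand":1,"travel":[-0.15,0,3.5],"angular":[0,-0.1,0.2]},{"hand":1,"travel":[-0.15,0,4.3],"angular":[0,-0.1,0.2]},{"hand":1,"travel":[-0.15,0,4.3],"angular":[0,-0.1,0.2]},{"hand":1,"travel":[-0.15,0,4.3],"angular":[0,-0.1,0.2]},{"hand":0.85,"travel":[-0.15,0,4.3],"angular":[0,-0.1,0.2]},{"hand":0.82,"travel":[-0.15,0,4.3],"angular":[0,-0.1,0.2]},{"hand":0.79,"travel":[-0.15,0,4.3],"angular":[0,-0.1,0.2]},{"hand":0.77,"travel":[-0.15,0,4.3],"angular":[0,-0.1,0.2]},{"hand":0.75,"travel":[-0.15,0,4.3],"angular":[0,-0.1,0.2]},{"hand":0.73,"travel":[-0.15,0,4.3],"angular":[0,-0.1,0.2]},{"hand":0.7,"travel":[-0.15,0,4.3],"angular":[0,-0.1,0.2]},{"hand":0.6,"travel":[-0.15,0,4.3],"angular":[0,-0.1,0.2]},{"hand":0.4,"travel":[-0.15,0,4.3],"angular":[0,-0.1,0.2]},{"hand":0.2,"travel":[-0.15,0,4.3],"angular":[0,-0.1,0.2]},{"hand":0,"travel":[-0.15,0,4.3],"angular":[0,-0.1,0.2]},{"hand":0,"travel":[-0.15,0,4.3],"angular":[0,-0.1,0.2]}]'
python3 -c "
from h import *
s=ctrl.read_state();p=s['eef_pos'];rel(p+[0,0,20],yaw=11.3)"
```

```text
clock: 6.0
eef_pos: [630.7, -78.0, 35.0]
tool_rot: [3.141, -0.003, 0.197]
force: [2.0, 1.2, 5.4]
width: 62.8
travel [ 0.01  0.   -2.  ] angular [ 0.02 -0.2  -0.01] t 6.0
```

```bash
python3 -m creep '[{"hand":0,"travel":[0,0,-0.1],"angular":[0,0,0]},{"hand":0,"travel":[0,0,-0.3],"angular":[0,0,0]},{"hand":0,"travel":[0,0,-0.6],"angular":[0,0,0]},{"hand":0,"travel":[0,0,-1],"angular":[0,0,0]},{"hand":0,"travel":[0,0,-1.4],"angular":[0,0,0]},{"hand":0,"travel":[0,0,-1.8],"angular":[0,0,0]},{"hand":0,"travel":[0,0,-2.1],"angular":[0,0,0]},{"hand":0,"travel":[0,0,-2.3],"angular":[0,0,0]},{"hand":0,"travel":[0,0,-2.4],"angular":[0,0,0]},{"hand":0,"travel":[0,0,-2.5],"angular":[0,0,0]},{"hand":0,"travel":[0,0,-2.5],"angular":[0,0,0]},{"hand":0,"travel":[0,0,-2.5],"angular":[0,0,0]}]'
python3 -c "
from h import *
im=snap('side','side3.png',(270,190,430,310),5)
for c in('top','side'):
  if c=='top': snap(c)
  for t in('board','board_grip','board_toe','biscuit'):
    for d in ctrl.spot_point(c,t): print(c,t,np.round(d['at'],1),round(d['confidence'],2))
"
```

```text
clock: 7.2
eef_pos: [630.6, -78.0, 59.9]
tool_rot: [3.141, -0.003, 0.197]
force: [-0.3, 0.9, -3.1]
width: 63.0
top board_grip [ 650.7 -168.7  117.1] 0.63
top board_toe [602.2  67.7  81.5] 0.85
top biscuit [ 7.381e+02 -4.110e+01 -3.000e-01] 0.5
side board [625.6 -58.7  21.7] 0.87
side board_grip [ 648.9 -170.9  116.7] 0.86
side board_toe [600.9  71.6  80.5] 0.97
side board_toe [457.8 181.4   0.9] 0.41
side biscuit [ 7.427e+02 -3.780e+01  4.000e-01] 0.69
side biscuit [ 543.7 -194.5    1.2] 0.62
side biscuit [629.1 -86.6  81.8] 0.61
```

View pics/side3.png

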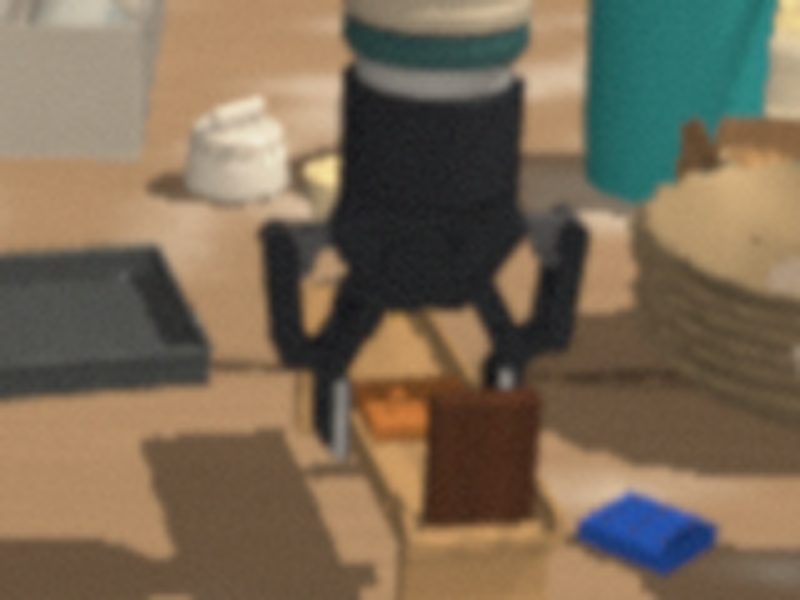

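The board is lifted level with the biscuit still on it; toe and heel heights agree with a 25 mm lift.

```bash
python3 -c "
from h import *
s=ctrl.read_state();rel([503,-12.3,s['eef_pos'][2]],yaw=13.7)"
```

```text
travel [-11.23  -8.94  -0.04] angular [ 0.03 -0.2  -2.42] t 7.7
```

```bash
python3 -m creep '[{"hand":0,"travel":[-0.11,-0.09,0],"angular":[0,0,0]},{"hand":0,"travel":[-0.34,-0.27,0],"angular":[0,0,-0.1]},{"hand":0,"travel":[-0.67,-0.54,0],"angular":[0,0,-0.2]},{"hand":0,"travel":[-1.12,-0.89,0],"angular":[0,0,-0.3]},{"hand":0,"travel":[-1.68,-1.34,0],"angular":[0,0,-0.4]},{"hand":0,"travel":[-2.36,-1.88,0],"angular":[0,0,-0.5]},{"hand":0,"travel":[-3.14,-2.5,0],"angular":[0,0,-0.7]},{"hand":0,"travel":[-3.93,-3.13,0],"angular":[0,0,-0.8]},{"hand":0,"travel":[-4.83,-3.84,0],"angular":[0,0,-1]},{"hand":0,"travel":[-5.6,-4.47,0],"angular":[0,0,-1.2]},{"hand":0,"travel":[-6.4,-5.1,0],"angular":[0,0,-1.4]},{"hand":0,"travel":[-7.3,-5.81,0],"angular":[0,0,-1.6]},{"hand":0,"travel":[-8.09,-6.44,0],"angular":[0,0,-1.7]},{"hand":0,"travel":[-8.87,-7.06,0],"angular":[0,0,-1.9]},{"hand":0,"travel":[-9.55,-7.6,0],"angular":[0,0,-2.0]},{"hand":0,"travel":[-10.1,-8.05,0],"angular":[0,0,-2.2]},{"hand":0,"travel":[-10.56,-8.4,0],"angular":[0,0,-2.3]},{"hand":0,"travel":[-10.9,-8.67,0],"angular":[0,0,-2.3]},{"hand":0,"travel":[-11.12,-8.85,0],"angular":[0,0,-2.4]},{"hand":0,"travel":[-11.23,-8.94,0],"angular":[0,0,-2.4]}]'
python3 -c "
from h import *
im=snap('top','top4.png',(200,200,400,350),4)
for c in('top','side'):
  if c=='side': snap(c)
  for t in('board','board_grip','board_toe','biscuit','tin'):
    for d in ctrl.spot_point(c,t): print(c,t,np.round(d['at'],1),round(d['confidence'],2))
"
```

```text
clock: 9.7
eef_pos: [503.0, -12.2, 59.6]
tool_rot: [3.141, -0.004, 0.239]
force: [0.8, -0.7, -4.0]
width: 62.9
top board_grip [ 526.1 -102.1  116. ] 0.94
top biscuit [ 7.415e+02 -3.880e+01  4.000e-01] 0.81
top biscuit [ 5.392e+02 -1.917e+02 -2.000e-01] 0.78
top tin [4.585e+02 1.798e+02 3.000e-01] 0.79
top tin [544.8 426.    5.4] 0.4
side board [495.9   6.4  21.8] 0.91
side board [465.3 134.2  80.1] 0.57
side board [615.1 347.   -0.7] 0.43
side board_grip [ 524.9 -107.7  115.3] 0.67
side board_toe [466.2 130.3  81.6] 0.74
side biscuit [ 541.9 -194.3    2.2] 0.87
side biscuit [504.7 -20.1  82.1] 0.54
side biscuit [740.6 -39.   -2.9] 0.5
side tin [457.8 181.1   0.6] 0.75
side tin [ 529.7 -432.2   -2.3] 0.61
side tin [ 526.7 -106.9  121.5] 0.47
```

View pics/top4.png

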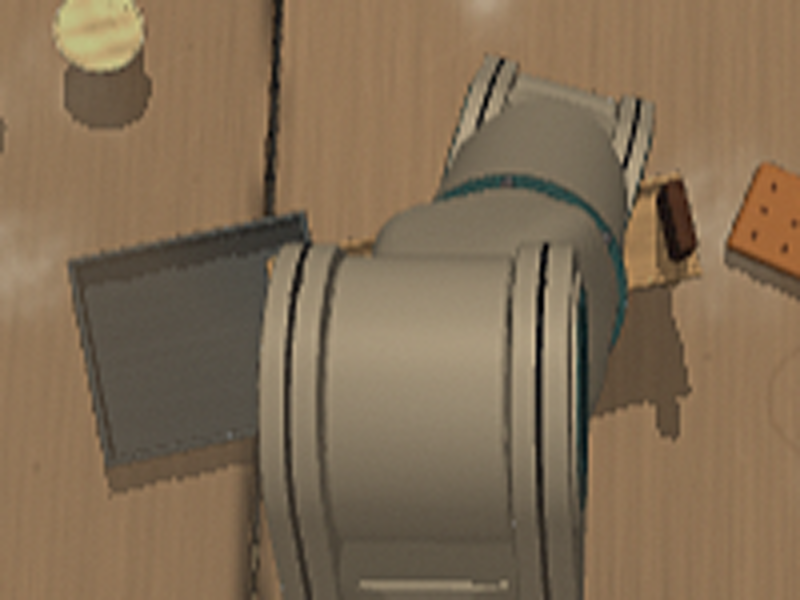

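The pose agrees with the plan: toe about 47–51 mm before the tin centre, lateral error within 3 mm. Lowering and releasing.

```bash
python3 -m creep '[{"hand":0,"travel":[0,0,0.1],"angular":[0,0,0]},{"hand":0,"travel":[0,0,0.3],"angular":[0,0,0]},{"hand":0,"travel":[0,0,0.6],"angular":[0,0,0]},{"hand":0,"travel":[0,0,1],"angular":[0,0,0]},{"hand":0,"travel":[0,0,1.4],"angular":[0,0,0]},{"hand":0,"travel":[0,0,1.8],"angular":[0,0,0]},{"hand":0,"travel":[0,0,2.05],"angular":[0,0,0]},{"hand":0,"travel":[0,0,2.2],"angular":[0,0,0]},{"hand":0,"travel":[0,0,2.3],"angular":[0,0,0]},{"hand":0,"travel":[0,0,2.4],"angular":[0,0,0]},{"hand":0,"travel":[0,0,2.47],"angular":[0,0,0]},{"hand":0,"travel":[0,0,2.5],"angular":[0,0,0]},{"hand":0,"travel":[0,0,2.5],"angular":[0,0,0]}]'; python3 -m creep '[{"hand":0.75,"travel":[0,0,0],"angular":[0,0,0]},{"hand":0.8,"travel":[0,0,0],"angular":[0,0,0]},{"hand":0.9,"travel":[0,0,0],"angular":[0,0,0]},{"hand":1,"travel":[0,0,0],"angular":[0,0,0]},{"hand":1,"travel":[0,0,0],"angular":[0,0,0]},{"hand":1,"travel":[0,0,0],"angular":[0,0,0]},{"hand":1,"travel":[0,0,-1],"angular":[0,0,0]},{"hand":1,"travel":[0,0,-3],"angular":[0,0,0]},{"hand":1,"travel":[0,0,-6],"angular":[0,0,0]},{"hand":1,"travel":[0,0,-10],"angular":[0,0,0]},{"hand":1,"travel":[0,0,-14],"angular":[0,0,0]},{"hand":1,"travel":[0,0,-14],"angular":[0,0,0]}]'
python3 -c "
from h import *
im=snap('side','side5.png',(200,170,420,335),3.6)
for c in('top','side'):
  if c=='top': im=snap(c)
  for t in('board','board_grip','board_toe','biscuit'):
    for d in ctrl.spot_point(c,t): print(c,t,np.round(d['at'],1),round(d['confidence'],2))
"
```

```text
clock: 11.6
eef_pos: [503.2, -12.3, 35.0]
tool_rot: [3.141, -0.004, 0.239]
force: [-1.5, -0.6, 2.3]
width: 62.9
clock: 12.8
eef_pos: [506.0, -12.7, 180.4]
tool_rot: [3.139, -0.014, 0.238]
force: [0.5, -0.2, -0.6]
width: 85.4
top board_grip [ 526.  -104.7   90.7] 0.78
top board_toe [468.2 133.8  56.9] 0.83
top board_toe [ 525.4 -103.4   93.9] 0.66
top biscuit [ 539.7 -191.7    1.6] 0.72
top biscuit [738.3 -39.9   2. ] 0.56
side board [494.8   8.8  -3.8] 0.72
side board [ 526.  -434.3   -5.9] 0.43
side board_grip [ 528.6 -105.8   92.3] 0.81
side board_toe [468.4 132.7  55.2] 0.65
side biscuit [ 545.5 -193.4    2.7] 0.92
side biscuit [ 7.421e+02 -4.120e+01 -7.000e-01] 0.72
side biscuit [ 402.1 -258.6   -0.8] 0.56
side biscuit [501.4 -20.6  53.9] 0.46
```

View pics/side5.png

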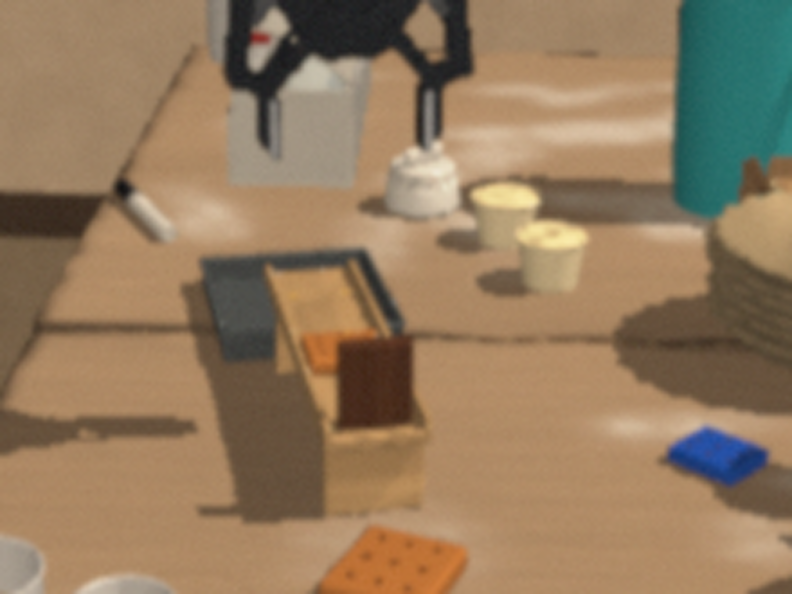

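Step 1 looks met: the board is standing and released with the toe central over the rim (crop 315,265). In the tin frame the toe is at about x = -48, y = +1. The biscuit is still on the deck (340,350). Next I'll take the plate.

```bash
python3 -c "
from h import *
rel([527,-106.5,150],yaw=13.7)"
```

```text
travel [0.18 9.72 2.43] angular [ 0.02 -0.13 -0.03] t 13.3
```

```bash
python3 -m creep '[{"hand":1,"travel":[0.18,4,0],"angular":[0,-0.1,0]},{"hand":1,"travel":[0.18,8,1],"angular":[0,-0.1,0]},{"hand":1,"travel":[0.18,9.7,2.4],"angular":[0,-0.1,0]},{"hand":1,"travel":[0.18,9.7,2.4],"angular":[0,-0.1,0]},{"hand":1,"travel":[0.18,9.7,2.4],"angular":[0,-0.1,0]},{"hand":1,"travel":[0.18,9.7,2.4],"angular":[0,-0.1,0]}]'
python3 -c "
from h import *
for c in ('top','side'):
  snap(c)
  for t in('board','board_grip','board_toe','biscuit'):
    for d in ctrl.spot_point(c,t): print(c,t,np.round(d['at'],1),round(d['confidence'],2))
rel([527,-106.5,73],yaw=13.7)"
```

```text
clock: 13.9
eef_pos: [526.9, -104.8, 150.4]
tool_rot: [-3.141, -0.0, 0.24]
force: [-0.6, 0.7, 0.3]
width: 84.9
top board [500.1   6.2  -1.5] 0.89
top board_toe [466.7 134.   54.5] 0.97
top board_toe [619.6 347.    5.7] 0.28
top biscuit [738.4 -37.4   2. ] 0.62
top biscuit [501.3 -16.7  51.8] 0.56
top biscuit [ 541.8 -192.7   -3.5] 0.4
side board [495.8   5.7  -1.2] 0.95
side board_grip [ 529.5 -106.1   95. ] 0.96
side board_toe [468.3 133.5  57.5] 0.72
side biscuit [741.7 -39.7  -2.7] 0.74
side biscuit [ 544.5 -195.6    3.1] 0.67
side biscuit [502.3 -19.   57.7] 0.64
side biscuit [653.3 253.7   1.4] 0.52
travel [-0.01  0.03  7.74] angular [ 0.02 -0.03 -0.02] t 14.4
```

```bash
python3 -m creep '[{"hand":1,"travel":[0,0.1,3],"angular":[0,0,0]},{"hand":1,"travel":[0,0.1,6],"angular":[0,0,0]},{"hand":1,"travel":[0,0.1,7.5],"angular":[0,0,0]},{"hand":1,"travel":[0,0.1,7.7],"angular":[0,0,0]},{"hand":0.85,"travel":[0,0.1,7.7],"angular":[0,0,0]},{"hand":0.7,"travel":[0,0.1,7.7],"angular":[0,0,0]},{"hand":0.62,"travel":[0,0.1,7.7],"angular":[0,0,0]},{"hand":0.58,"travel":[0,0.1,7.7],"angular":[0,0,0]},{"hand":0.55,"travel":[0,0.1,7.7],"angular":[0,0,0]},{"hand":0.52,"travel":[0,0.1,7.7],"angular":[0,0,0]},{"hand":0.49,"travel":[0,0.1,7.7],"angular":[0,0,0]},{"hand":0.45,"travel":[0,0.1,7.7],"angular":[0,0,0]},{"hand":0.3,"travel":[0,0.1,7.7],"angular":[0,0,0]},{"hand":0.1,"travel":[0,0.1,7.7],"angular":[0,0,0]},{"hand":0,"travel":[0,0.1,7.7],"angular":[0,0,0]},{"hand":0,"travel":[0,0.1,7.7],"angular":[0,0,0]}]'
cat >> h.py <<'E'
def track():
    im=snap('top'); f=cv2.cvtColor(im['frame'],cv2.COLOR_RGB2HSV)
    # orange pixels on deck band: use networks' biscuit regions + toe height
    for c in('top','side'):
        if c=='side': snap(c)
        for t in('biscuit','board_toe','board_grip'):
            for d in ctrl.spot_point(c,t):
                p=np.array(d['at'])
                if np.hypot(*(p[:2]-[490,40]))<190 and abs(p[0]-530)+abs(p[1]+190)>60 and d['confidence']>.3: print(c,t,np.round(p,1),round(d['confidence'],2))
def arc(th0,ths):
    f=lambda a:np.array([208*np.cos(a)-73*np.sin(a),73*np.cos(a)+208*np.sin(a)])
    for th in ths:
        d=(f(np.radians(th))-f(np.radians(th0)))/10; y,z=d[0],-d[1]; a=np.radians(th0)
        # tool axes now: y=(b:cos a, z:+sin a)... tool z=(b:sin a, up:-cos a); tool y=(b:cos a, up:sin a)
        ty=d[0]*np.cos(a)+d[1]*np.sin(a); tz=d[0]*np.sin(a)-d[1]*np.cos(a)
        print(th,'travel y,z',np.round([ty,tz],2),'ang x',-(th-th0))
E
python3 -c "
from h import *
track(); print(ctrl.read_state()['qpos']); arc(0,[.5,1,1.5,2,3,4,5,6,7,8,9,10,11,12])"
```

```text
clock: 16.0
eef_pos: [526.8, -107.3, 73.8]
tool_rot: [-3.142, 0.0, 0.239]
force: [-1.5, -0.2, 5.4]
width: 43.4
top board_toe [467.5 135.8  57.5] 0.68
side biscuit [502.6 -19.8  56.1] 0.59
side board_toe [467.3 130.6  54.7] 0.7
side board_grip [ 526.5 -104.7   94. ] 0.9
[ 0.01999741  0.7131402   0.19689891  1.96527057 -0.27602139  0.48870394
  0.65340222]
0.5 travel y,z [-0.06 -0.18] ang x -0.5
1 travel y,z [-0.13 -0.36] ang x -1
1.5 travel y,z [-0.2  -0.54] ang x -1.5
2 travel y,z [-0.27 -0.72] ang x -2
3 travel y,z [-0.41 -1.08] ang x -3
4 travel y,z [-0.56 -1.43] ang x -4
5 travel y,z [-0.72 -1.79] ang x -5
6 travel y,z [-0.88 -2.13] ang x -6
7 travel y,z [-1.04 -2.48] ang x -7
8 travel y,z [-1.22 -2.82] ang x -8
9 travel y,z [-1.4  -3.16] ang x -9
10 travel y,z [-1.58 -3.5 ] ang x -10
11 travel y,z [-1.78 -3.83] ang x -11
12 travel y,z [-1.97 -4.17] ang x -12
```

```bash
python3 -m creep '[{"hand":0,"travel":[0,-0.06,-0.18],"angular":[-0.5,0,0]},{"hand":0,"travel":[0,-0.13,-0.36],"angular":[-1,0,0]},{"hand":0,"travel":[0,-0.2,-0.54],"angular":[-1.5,0,0]},{"hand":0,"travel":[0,-0.27,-0.72],"angular":[-2,0,0]},{"hand":0,"travel":[0,-0.34,-0.9],"angular":[-2.5,0,0]},{"hand":0,"travel":[0,-0.41,-1.08],"angular":[-3,0,0]},{"hand":0,"travel":[0,-0.48,-1.25],"angular":[-3.5,0,0]},{"hand":0,"travel":[0,-0.56,-1.43],"angular":[-4,0,0]},{"hand":0,"travel":[0,-0.64,-1.61],"angular":[-4.5,0,0]},{"hand":0,"travel":[0,-0.72,-1.79],"angular":[-5,0,0]},{"hand":0,"travel":[0,-0.8,-1.96],"angular":[-5.5,0,0]},{"hand":0,"travel":[0,-0.88,-2.13],"angular":[-6,0,0]},{"hand":0,"travel":[0,-0.96,-2.31],"angular":[-6.5,0,0]},{"hand":0,"travel":[0,-1.04,-2.48],"angular":[-7,0,0]},{"hand":0,"travel":[0,-1.13,-2.65],"angular":[-7.5,0,0]},{"hand":0,"travel":[0,-1.22,-2.82],"angular":[-8,0,0]},{"hand":0,"travel":[0,-1.31,-2.99],"angular":[-8.5,0,0]},{"hand":0,"travel":[0,-1.4,-3.16],"angular":[-9,0,0]},{"hand":0,"travel":[0,-1.49,-3.33],"angular":[-9.5,0,0]},{"hand":0,"travel":[0,-1.58,-3.5],"angular":[-10,0,0]}]'
python3 -c "
from h import *
snap('side','side6.png',(250,170,410,290),5)
track(); s=ctrl.read_state();print(s['qpos'],s['force']); arc(10,[10.5,11,11.5,12,12.5,13,14,15,16])"
```

```text
clock: 18.4
eef_pos: [523.0, -91.7, 108.9]
tool_rot: [2.966, 0.0, 0.239]
force: [0.2, -0.9, -2.7]
width: 43.1
top board_toe [464.3 143.2  51. ] 0.45
side biscuit [498.9 -10.   75.4] 0.52
side board_toe [466.2 143.1  48.8] 0.74
side board_toe [523.3 -87.6 126.1] 0.69
side board_grip [520.4 -86.5 128.1] 0.97
[-0.26049222  0.66478988  0.40828157  2.02870652 -0.1895728   0.4441978
  0.46922074] [ 0.33765205  1.50118475 -2.3764668 ]
10.5 travel y,z [-0.06 -0.18] ang x -0.5
11 travel y,z [-0.13 -0.36] ang x -1
11.5 travel y,z [-0.2  -0.54] ang x -1.5
12 travel y,z [-0.27 -0.72] ang x -2
12.5 travel y,z [-0.34 -0.9 ] ang x -2.5
13 travel y,z [-0.41 -1.08] ang x -3
14 travel y,z [-0.56 -1.43] ang x -4
15 travel y,z [-0.72 -1.79] ang x -5
16 travel y,z [-0.88 -2.13] ang x -6
```

View pics/side6.png

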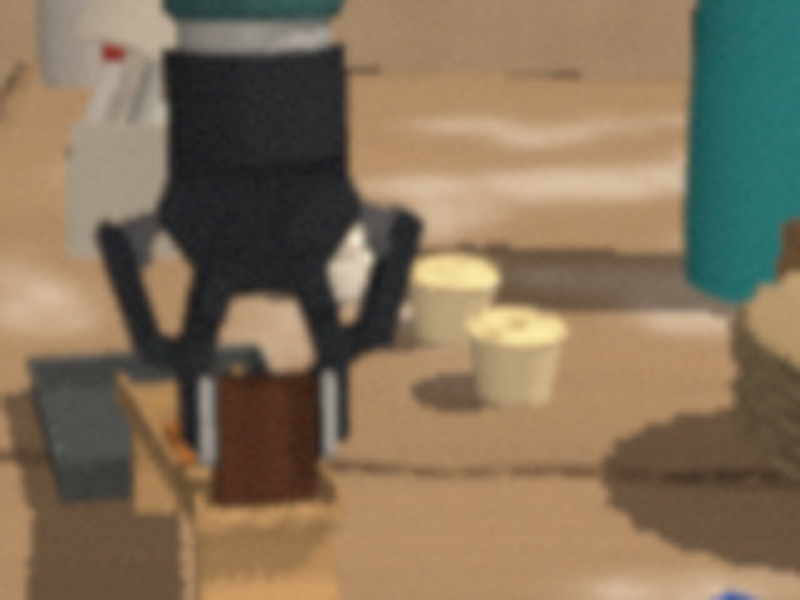

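The heel is raised 10° and the toe has dipped to 49 mm as expected. The biscuit still shows as an orange sliver at crop (180,440). I'll build a colour tracker and go up in 1° steps.

```bash
cat >> h.py <<'E'
def org(cam,roi):
    im=snap(cam); f=cv2.cvtColor(im['frame'],cv2.COLOR_RGB2HSV).astype(int)
    m=(f[...,0]<14)&(f[...,1]>150)&(f[...,2]>110)
    x0,y0,x1,y1=roi; v,u=np.nonzero(m[y0:y1,x0:x1])
    print(cam,len(u),'' if not len(u) else (round(u.mean()+x0,1),round(v.mean()+y0,1),'u',u.min()+x0,u.max()+x0,'v',v.min()+y0,v.max()+y0))
def look(): org('side',(255,215,312,270)); org('top',(210,225,362,330)); s=ctrl.read_state(); print('tilt',round(180-abs(np.degrees(s['tool_rot'][0])),2),np.round(s['force'],1),s['clock'])
E
python3 -m creep '[{"hand":0,"travel":[0,-0.06,-0.18],"angular":[-0.5,0,0]},{"hand":0,"travel":[0,-0.13,-0.36],"angular":[-1,0,0]},{"hand":0,"travel":[0,-0.2,-0.54],"angular":[-1.5,0,0]},{"hand":0,"travel":[0,-0.27,-0.72],"angular":[-2,0,0]},{"hand":0,"travel":[0,-0.27,-0.72],"angular":[-2,0,0]},{"hand":0,"travel":[0,-0.27,-0.72],"angular":[-2,0,0]}]'
python3 -c "
from h import *
look()"
```

```text
clock: 19.45
eef_pos: [522.0, -87.8, 115.3]
tool_rot: [2.932, 0.0, 0.239]
force: [0.7, -0.9, -1.1]
width: 43.2
side 21 (np.float64(285.5), np.float64(255.9), 'u', np.int64(283), np.int64(288), 'v', np.int64(253), np.int64(259))
top 0 
tilt 11.97 [ 0.1  0.6 -1.7] 19.55
```

```bash
for i in 1; do python3 -m creep '[{"hand":0,"travel":[0,-0.06,-0.18],"angular":[-0.5,0,0]},{"hand":0,"travel":[0,-0.13,-0.36],"angular":[-1,0,0]},{"hand":0,"travel":[0,-0.13,-0.36],"angular":[-1,0,0]},{"hand":0,"travel":[0,-0.13,-0.36],"angular":[-1,0,0]},{"hand":0,"travel":[0,-0.13,-0.36],"angular":[-1,0,0]},{"hand":0,"travel":[0,-0.13,-0.36],"angular":[-1,0,0]}]' >/dev/null;  python3 -c "
from h import *
look()"; done
```

```text
side 19 (np.float64(286.2), np.float64(255.4), 'u', np.int64(284), np.int64(289), 'v', np.int64(252), np.int64(258))
top 0 
tilt 12.95 [-0.1  0.4 -2. ] 20.25
```

```bash
python3 -m creep '[{"hand":0,"travel":[0,-0.06,-0.18],"angular":[-0.5,0,0]},{"hand":0,"travel":[0,-0.13,-0.36],"angular":[-1,0,0]},{"hand":0,"travel":[0,-0.13,-0.36],"angular":[-1,0,0]},{"hand":0,"travel":[0,-0.13,-0.36],"angular":[-1,0,0]},{"hand":0,"travel":[0,-0.13,-0.36],"angular":[-1,0,0]},{"hand":0,"travel":[0,-0.13,-0.36],"angular":[-1,0,0]}]' >/dev/null;  python3 -c "
from h import *
look()"
```

```text
side 27 (np.float64(286.3), np.float64(254.7), 'u', np.int64(283), np.int64(291), 'v', np.int64(252), np.int64(258))
top 0 
tilt 13.94 [-0.2 -0.9 -2.1] 20.95
```

```bash
python3 -m creep '[{"hand":0,"travel":[0,-0.06,-0.18],"angular":[-0.5,0,0]},{"hand":0,"travel":[0,-0.13,-0.36],"angular":[-1,0,0]},{"hand":0,"travel":[0,-0.13,-0.36],"angular":[-1,0,0]},{"hand":0,"travel":[0,-0.13,-0.36],"angular":[-1,0,0]},{"hand":0,"travel":[0,-0.13,-0.36],"angular":[-1,0,0]},{"hand":0,"travel":[0,-0.13,-0.36],"angular":[-1,0,0]}]' >/dev/null;  python3 -c "
from h import *
look()"
```

```text
side 29 (np.float64(286.7), np.float64(253.6), 'u', np.int64(284), np.int64(291), 'v', np.int64(250), np.int64(256))
top 9 (np.float64(331.2), np.float64(272.4), 'u', np.int64(330), np.int64(332), 'v', np.int64(270), np.int64(274))
tilt 14.93 [-0.1  0.  -0.8] 21.65
```

```bash
python3 -m creep '[{"hand":0,"travel":[0,0,0],"angular":[0,0,0]},{"hand":0,"travel":[0,0,0],"angular":[0,0,0]},{"hand":0,"travel":[0,0,0],"angular":[0,0,0]},{"hand":0,"travel":[0,0,0],"angular":[0,0,0]}]' >/dev/null;  python3 -c "
from h import *
look()
im=snap('top'); print(proj(im,[498.9,-10,75.4]))"
```

```text
side 30 (np.float64(286.8), np.float64(253.7), 'u', np.int64(283), np.int64(291), 'v', np.int64(250), np.int64(256))
top 8 (np.float64(331.2), np.float64(272.2), 'u', np.int64(330), np.int64(332), 'v', np.int64(270), np.int64(274))
tilt 14.93 [-0.4 -0.6 -1.3] 22.15
(np.float64(327.8995366121732), np.float64(266.1583216687332))
```

Not sliding yet: the top sliver is the biscuit's edge coming out from under the arm. Continuing.

```bash
python3 -m creep '[{"hand":0,"travel":[0,-0.06,-0.18],"angular":[-0.5,0,0]},{"hand":0,"travel":[0,-0.13,-0.36],"angular":[-1,0,0]},{"hand":0,"travel":[0,-0.13,-0.36],"angular":[-1,0,0]},{"hand":0,"travel":[0,-0.13,-0.36],"angular":[-1,0,0]},{"hand":0,"travel":[0,-0.13,-0.36],"angular":[-1,0,0]},{"hand":0,"travel":[0,-0.13,-0.36],"angular":[-1,0,0]}]' >/dev/null;  python3 -c "
from h import *
look()"
```

```text
side 37 (np.float64(286.6), np.float64(252.3), 'u', np.int64(283), np.int64(291), 'v', np.int64(249), np.int64(255))
top 29 (np.float64(328.5), np.float64(272.4), 'u', np.int64(325), np.int64(332), 'v', np.int64(270), np.int64(275))
tilt 15.92 [ 0.8 -0.5 -1.1] 22.9
```

```bash
python3 -m creep '[{"hand":0,"travel":[0,0,0],"angular":[0,0,0]},{"hand":0,"travel":[0,0,0],"angular":[0,0,0]},{"hand":0,"travel":[0,0,0],"angular":[0,0,0]}]' >/dev/null;  python3 -c "
from h import *
look()"
```

```text
side 33 (np.float64(286.8), np.float64(252.5), 'u', np.int64(283), np.int64(291), 'v', np.int64(249), np.int64(255))
top 29 (np.float64(328.5), np.float64(272.4), 'u', np.int64(325), np.int64(332), 'v', np.int64(270), np.int64(275))
tilt 15.92 [ 0.6 -0.5 -0.9] 23.3
```

```bash
python3 -m creep '[{"hand":0,"travel":[0,-0.06,-0.18],"angular":[-0.5,0,0]},{"hand":0,"travel":[0,-0.13,-0.36],"angular":[-1,0,0]},{"hand":0,"travel":[0,-0.13,-0.36],"angular":[-1,0,0]},{"hand":0,"travel":[0,-0.13,-0.36],"angular":[-1,0,0]},{"hand":0,"travel":[0,-0.13,-0.36],"angular":[-1,0,0]},{"hand":0,"travel":[0,-0.13,-0.36],"angular":[-1,0,0]}]' >/dev/null;  python3 -c "
from h import *
look();look()"
```

```text
side 32 (np.float64(287.0), np.float64(251.3), 'u', np.int64(283), np.int64(291), 'v', np.int64(249), np.int64(254))
top 42 (np.float64(325.3), np.float64(273.1), 'u', np.int64(320), np.int64(331), 'v', np.int64(271), np.int64(276))
tilt 16.91 [ 0.5  0.1 -0.1] 24.0
side 36 (np.float64(287.1), np.float64(251.7), 'u', np.int64(283), np.int64(291), 'v', np.int64(249), np.int64(254))
top 43 (np.float64(325.4), np.float64(273.1), 'u', np.int64(320), np.int64(331), 'v', np.int64(271), np.int64(276))
tilt 16.91 [-0.1 -0.3 -0.8] 24.1
```

```bash
python3 -m creep '[{"hand":0,"travel":[0,-0.06,-0.18],"angular":[-0.5,0,0]},{"hand":0,"travel":[0,-0.13,-0.36],"angular":[-1,0,0]},{"hand":0,"travel":[0,-0.13,-0.36],"angular":[-1,0,0]},{"hand":0,"travel":[0,-0.13,-0.36],"angular":[-1,0,0]},{"hand":0,"travel":[0,-0.13,-0.36],"angular":[-1,0,0]},{"hand":0,"travel":[0,-0.13,-0.36],"angular":[-1,0,0]}]' >/dev/null;  python3 -c "
from h import *
look();look()"
```

```text
side 34 (np.float64(287.4), np.float64(250.3), 'u', np.int64(283), np.int64(291), 'v', np.int64(248), np.int64(253))
top 58 (np.float64(322.0), np.float64(273.8), 'u', np.int64(314), np.int64(330), 'v', np.int64(271), np.int64(277))
tilt 17.9 [ 0.4  0.4 -1. ] 24.8
side 36 (np.float64(287.1), np.float64(250.3), 'u', np.int64(283), np.int64(291), 'v', np.int64(248), np.int64(253))
top 60 (np.float64(322.0), np.float64(273.8), 'u', np.int64(314), np.int64(330), 'v', np.int64(271), np.int64(278))
tilt 17.9 [-0.2 -0.2 -0.3] 24.9
```

```bash
python3 -m creep '[{"hand":0,"travel":[0,-0.06,-0.18],"angular":[-0.5,0,0]},{"hand":0,"travel":[0,-0.13,-0.36],"angular":[-1,0,0]},{"hand":0,"travel":[0,-0.13,-0.36],"angular":[-1,0,0]},{"hand":0,"travel":[0,-0.13,-0.36],"angular":[-1,0,0]},{"hand":0,"travel":[0,-0.13,-0.36],"angular":[-1,0,0]},{"hand":0,"travel":[0,-0.13,-0.36],"angular":[-1,0,0]}]' >/dev/null;  python3 -c "
from h import *
look();look()"
```

```text
side 33 (np.float64(287.2), np.float64(248.9), 'u', np.int64(283), np.int64(290), 'v', np.int64(247), np.int64(252))
top 68 (np.float64(320.0), np.float64(273.9), 'u', np.int64(313), np.int64(329), 'v', np.int64(270), np.int64(277))
tilt 18.89 [-0.1 -0.1 -1.6] 25.6
side 34 (np.float64(287.4), np.float64(248.9), 'u', np.int64(283), np.int64(291), 'v', np.int64(247), np.int64(252))
top 67 (np.float64(320.0), np.float64(273.9), 'u', np.int64(313), np.int64(329), 'v', np.int64(270), np.int64(277))
tilt 18.89 [ 1.  -0.6 -1. ] 25.7
```

```bash
python3 -m creep '[{"hand":0,"travel":[0,-0.06,-0.18],"angular":[-0.5,0,0]},{"hand":0,"travel":[0,-0.13,-0.36],"angular":[-1,0,0]},{"hand":0,"travel":[0,-0.13,-0.36],"angular":[-1,0,0]},{"hand":0,"travel":[0,-0.13,-0.36],"angular":[-1,0,0]},{"hand":0,"travel":[0,-0.13,-0.36],"angular":[-1,0,0]},{"hand":0,"travel":[0,-0.13,-0.36],"angular":[-1,0,0]}]' >/dev/null;  python3 -c "
from h import *
look();look()"
```

```text
side 32 (np.float64(287.0), np.float64(247.8), 'u', np.int64(282), np.int64(290), 'v', np.int64(246), np.int64(251))
top 76 (np.float64(320.0), np.float64(273.5), 'u', np.int64(311), np.int64(328), 'v', np.int64(268), np.int64(278))
tilt 19.88 [ 0.6 -0.  -0.6] 26.4
side 31 (np.float64(287.1), np.float64(247.9), 'u', np.int64(283), np.int64(290), 'v', np.int64(246), np.int64(251))
top 76 (np.float64(320.1), np.float64(273.5), 'u', np.int64(311), np.int64(328), 'v', np.int64(268), np.int64(278))
tilt 19.89 [ 0.8 -0.3 -0.6] 26.5
```

```bash
python3 -m creep '[{"hand":0,"travel":[0,-0.06,-0.18],"angular":[-0.5,0,0]},{"hand":0,"travel":[0,-0.13,-0.36],"angular":[-1,0,0]},{"hand":0,"travel":[0,-0.13,-0.36],"angular":[-1,0,0]},{"hand":0,"travel":[0,-0.13,-0.36],"angular":[-1,0,0]},{"hand":0,"travel":[0,-0.13,-0.36],"angular":[-1,0,0]},{"hand":0,"travel":[0,-0.13,-0.36],"angular":[-1,0,0]}]' >/dev/null;  python3 -c "
from h import *
look();look()
for t in('board_toe','board_grip'):
  for d in ctrl.spot_point('side',t): print(t,d)"
```

```text
side 28 (np.float64(286.9), np.float64(246.6), 'u', np.int64(282), np.int64(290), 'v', np.int64(245), np.int64(249))
top 79 (np.float64(316.9), np.float64(274.0), 'u', np.int64(308), np.int64(324), 'v', np.int64(268), np.int64(278))
tilt 20.88 [ 0.7 -0.3 -0.2] 27.2
side 26 (np.float64(286.8), np.float64(246.6), 'u', np.int64(282), np.int64(290), 'v', np.int64(245), np.int64(249))
top 78 (np.float64(316.7), np.float64(274.1), 'u', np.int64(308), np.int64(324), 'v', np.int64(268), np.int64(278))
tilt 20.88 [ 1.  -0.5 -0.4] 27.3
board_toe {'at': [462.1, 150.8, 36.9], 'confidence': 0.64}
board_grip {'at': [517.4, -61.0, 161.1], 'confidence': 0.98}
```

The top centroid moved more this time (-3 px). I'll hold and see whether it is sliding.

```bash
python3 -m creep '[{"hand":0,"travel":[0,0,0],"angular":[0,0,0]},{"hand":0,"travel":[0,0,0],"angular":[0,0,0]},{"hand":0,"travel":[0,0,0],"angular":[0,0,0]},{"hand":0,"travel":[0,0,0],"angular":[0,0,0]}]' >/dev/null;  python3 -c "
from h import *
look();look()"
```

```text
side 30 (np.float64(286.7), np.float64(246.6), 'u', np.int64(282), np.int64(290), 'v', np.int64(245), np.int64(249))
top 84 (np.float64(316.6), np.float64(274.0), 'u', np.int64(307), np.int64(324), 'v', np.int64(268), np.int64(278))
tilt 20.88 [ 0.9 -0.5 -0.5] 27.9
side 28 (np.float64(286.9), np.float64(246.5), 'u', np.int64(282), np.int64(290), 'v', np.int64(245), np.int64(248))
top 83 (np.float64(316.5), np.float64(274.0), 'u', np.int64(307), np.int64(324), 'v', np.int64(268), np.int64(278))
tilt 20.88 [ 0.7 -0.4 -0. ] 28.0
```

```bash
python3 -m creep '[{"hand":0,"travel":[0,-0.06,-0.18],"angular":[-0.5,0,0]},{"hand":0,"travel":[0,-0.1,-0.27],"angular":[-0.75,0,0]},{"hand":0,"travel":[0,-0.1,-0.27],"angular":[-0.75,0,0]},{"hand":0,"travel":[0,-0.1,-0.27],"angular":[-0.75,0,0]},{"hand":0,"travel":[0,-0.1,-0.27],"angular":[-0.75,0,0]},{"hand":0,"travel":[0,-0.1,-0.27],"angular":[-0.75,0,0]}]' >/dev/null;  python3 -c "
from h import *
look();look();look()"
```

```text
side 26 (np.float64(286.5), np.float64(246.0), 'u', np.int64(282), np.int64(290), 'v', np.int64(244), np.int64(249))
top 79 (np.float64(307.1), np.float64(276.5), 'u', np.int64(300), np.int64(316), 'v', np.int64(272), np.int64(280))
tilt 21.63 [ 0.8 -2.   0.9] 28.7
side 25 (np.float64(286.6), np.float64(246.0), 'u', np.int64(282), np.int64(290), 'v', np.int64(244), np.int64(248))
top 78 (np.float64(304.8), np.float64(277.1), 'u', np.int64(298), np.int64(313), 'v', np.int64(274), np.int64(281))
tilt 21.64 [ 0.1 -1.3  0.4] 28.8
side 25 (np.float64(286.4), np.float64(245.9), 'u', np.int64(282), np.int64(290), 'v', np.int64(244), np.int64(248))
top 76 (np.float64(303.2), np.float64(277.4), 'u', np.int64(295), np.int64(310), 'v', np.int64(274), np.int64(282))
tilt 21.63 [ 1.  -2.6  1.7] 28.9
```

It is sliding at about 20 px/s (roughly 50 mm/s). Holding still.

```bash
python3 -m creep '[{"hand":0,"travel":[0,0,0],"angular":[0,0,0]},{"hand":0,"travel":[0,0,0],"angular":[0,0,0]},{"hand":0,"travel":[0,0,0],"angular":[0,0,0]},{"hand":0,"travel":[0,0,0],"angular":[0,0,0]},{"hand":0,"travel":[0,0,0],"angular":[0,0,0]},{"hand":0,"travel":[0,0,0],"angular":[0,0,0]},{"hand":0,"travel":[0,0,0],"angular":[0,0,0]},{"hand":0,"travel":[0,0,0],"angular":[0,0,0]},{"hand":0,"travel":[0,0,0],"angular":[0,0,0]},{"hand":0,"travel":[0,0,0],"angular":[0,0,0]}]' >/dev/null;  python3 -c "
from h import *
look();look();look()"
```

```text
side 33 (np.float64(283.8), np.float64(245.8), 'u', np.int64(275), np.int64(290), 'v', np.int64(245), np.int64(248))
top 0 
tilt 21.63 [ 0.6 -1.4  0.8] 30.0
side 35 (np.float64(283.7), np.float64(245.8), 'u', np.int64(275), np.int64(290), 'v', np.int64(245), np.int64(247))
top 0 
tilt 21.63 [-0.7 -0.9  0.2] 30.1
side 36 (np.float64(283.1), np.float64(245.8), 'u', np.int64(275), np.int64(290), 'v', np.int64(245), np.int64(247))
top 0 
tilt 21.63 [ 0.2 -1.   0. ] 30.2
```

```bash
python3 -c "
from h import *
a=snap('top')['frame'][220:340,200:360];b=snap('side')['frame'][190:310,240:400]
f=cv2.resize(np.vstack([a,b]),None,fx=2.5,fy=2.5,interpolation=2)
cv2.imwrite('pics/c7.png',cv2.cvtColor(f,4))"
```

```text
(no output)
```

View pics/c7.png

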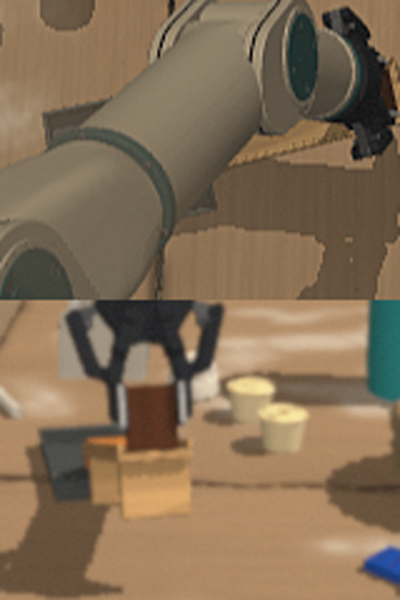

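```bash
python3 -c "
from h import *
im=snap('side')
for n,p in(('toe',[462,151,37]),('in tin',[457,180,15]),('tin far',[450,210,12]),('deck x=90',[473,113,52+12])): print(n,np.round(proj(im,p)))
for t in('biscuit','board_toe'):
  for d in ctrl.spot_point('side',t): print(t,np.round(d['at']),round(d['confidence'],2))
look()"
```

```text
toe [284. 249.]
in tin [283. 252.]
tin far [281. 249.]
deck x=90 [287. 245.]
biscuit [ 547. -195.    1.] 0.94
biscuit [741. -42.  -2.] 0.87
biscuit [544. 424.   3.] 0.42
biscuit [460. 162.  25.] 0.41
board_toe [463. 152.  38.] 0.65
side 32 (np.float64(283.8), np.float64(245.8), 'u', np.int64(275), np.int64(290), 'v', np.int64(245), np.int64(247))
top 0 
tilt 21.63 [-0.5 -0.5  0.6] 30.55
```

```bash
python3 -c "
from h import *
snap('side','s8.png',(245,225,325,285),10)"
```

```text
(no output)
```

View pics/s8.png

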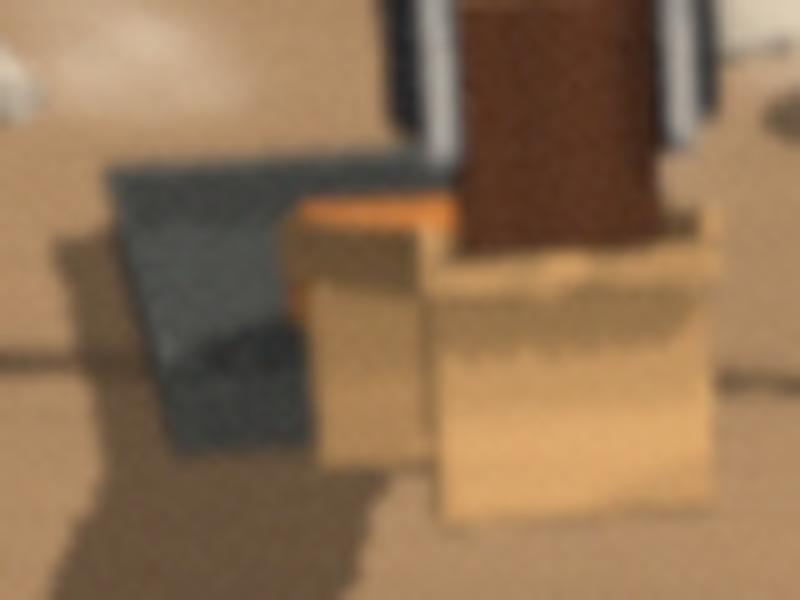

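The biscuit has gone over the toe. It leans at rest with its upper end on the toe (375,210), its lower edge visible below the deck at (298,310), and its front edge on the tin floor. Geometrically any such lean puts its centre beyond x = 0.132. Lowering the board withdraws the toe 18 mm, so the biscuit should drop flat.

```bash
python3 -c "
from h import *
arc(21.63,[21,20,19,18,17,16,15,14,13,12,11])"
```

```text
21 travel y,z [0.08 0.23] ang x 0.629999999999999
20 travel y,z [0.2  0.59] ang x 1.629999999999999
19 travel y,z [0.31 0.96] ang x 2.629999999999999
18 travel y,z [0.42 1.33] ang x 3.629999999999999
17 travel y,z [0.52 1.7 ] ang x 4.629999999999999
16 travel y,z [0.62 2.08] ang x 5.629999999999999
15 travel y,z [0.7  2.45] ang x 6.629999999999999
14 travel y,z [0.79 2.83] ang x 7.629999999999999
13 travel y,z [0.86 3.2 ] ang x 8.629999999999999
12 travel y,z [0.93 3.58] ang x 9.629999999999999
11 travel y,z [0.99 3.96] ang x 10.629999999999999
```

```bash
python3 -m creep '[{"hand":0,"travel":[0,0.08,0.23],"angular":[0.63,0,0]},{"hand":0,"travel":[0,0.14,0.41],"angular":[1.13,0,0]},{"hand":0,"travel":[0,0.2,0.59],"angular":[1.63,0,0]},{"hand":0,"travel":[0,0.26,0.78],"angular":[2.13,0,0]},{"hand":0,"travel":[0,0.31,0.96],"angular":[2.63,0,0]},{"hand":0,"travel":[0,0.37,1.15],"angular":[3.13,0,0]},{"hand":0,"travel":[0,0.42,1.33],"angular":[3.63,0,0]},{"hand":0,"travel":[0,0.52,1.7],"angular":[4.63,0,0]},{"hand":0,"travel":[0,0.62,2.08],"angular":[5.63,0,0]},{"hand":0,"travel":[0,0.7,2.45],"angular":[6.63,0,0]},{"hand":0,"travel":[0,0.79,2.83],"angular":[7.63,0,0]},{"hand":0,"travel":[0,0.86,3.2],"angular":[8.63,0,0]},{"hand":0,"travel":[0,0.93,3.58],"angular":[9.63,0,0]},{"hand":0,"travel":[0,0.99,3.96],"angular":[10.63,0,0]},{"hand":0,"travel":[0,0.99,3.96],"angular":[10.63,0,0]}]';python3 -c "
from h import *
look()
for t in('biscuit','board_toe','board_grip'):
 for c in('top','side'):
  for d in ctrl.spot_point(c,t): print(c,t,np.round(d['at']),round(d['confidence'],2))
arc(11,[10,9,8,7,6,5,4,3,2,1,0])"
```

```text
clock: 32.1
eef_pos: [522.0, -90.5, 111.6]
tool_rot: [2.95, 0.001, 0.236]
force: [-0.2, -1.1, -1.0]
width: 43.2
side 5 (np.float64(274.8), np.float64(255.4), 'u', np.int64(274), np.int64(275), 'v', np.int64(254), np.int64(257))
top 50 (np.float64(257.5), np.float64(276.5), 'u', np.int64(251), np.int64(263), 'v', np.int64(273), np.int64(281))
tilt 11.05 [-0.3 -1.5  0.6] 32.2
top biscuit [ 540. -194.    3.] 0.81
top biscuit [742. -39.  -3.] 0.65
top biscuit [ 529. -432.    0.] 0.54
top biscuit [462. 156.   2.] 0.4
side biscuit [742. -39.  -1.] 0.67
side biscuit [ 547. -193.    1.] 0.62
top board_toe [465. 143.  47.] 0.48
top board_grip [523. -82. 129.] 0.45
side board_grip [521. -86. 131.] 0.94
10 travel y,z [0.12 0.36] ang x 1
9 travel y,z [0.24 0.73] ang x 2
8 travel y,z [0.35 1.1 ] ang x 3
7 travel y,z [0.46 1.47] ang x 4
6 travel y,z [0.56 1.84] ang x 5
5 travel y,z [0.65 2.21] ang x 6
4 travel y,z [0.73 2.59] ang x 7
3 travel y,z [0.81 2.97] ang x 8
2 travel y,z [0.89 3.34] ang x 9
1 travel y,z [0.95 3.72] ang x 10
0 travel y,z [1.01 4.1 ] ang x 11
```

The biscuit has dropped to the tin floor, at about tin x = -24. Lowering fully, then releasing.

```bash
python3 -m creep '[{"hand":0,"travel":[0,0.12,0.36],"angular":[1,0,0]},{"hand":0,"travel":[0,0.24,0.73],"angular":[2,0,0]},{"hand":0,"travel":[0,0.35,1.1],"angular":[3,0,0]},{"hand":0,"travel":[0,0.46,1.47],"angular":[4,0,0]},{"hand":0,"travel":[0,0.56,1.84],"angular":[5,0,0]},{"hand":0,"travel":[0,0.65,2.21],"angular":[6,0,0]},{"hand":0,"travel":[0,0.73,2.59],"angular":[7,0,0]},{"hand":0,"travel":[0,0.77,2.78],"angular":[7.5,0,0]},{"hand":0,"travel":[0,0.81,2.97],"angular":[8,0,0]},{"hand":0,"travel":[0,0.85,3.15],"angular":[8.5,0,0]},{"hand":0,"travel":[0,0.89,3.34],"angular":[9,0,0]},{"hand":0,"travel":[0,0.92,3.53],"angular":[9.5,0,0]},{"hand":0,"travel":[0,0.95,3.72],"angular":[10,0,0]},{"hand":0,"travel":[0,0.98,3.91],"angular":[10.5,0,0]},{"hand":0,"travel":[0,1,4.02],"angular":[10.8,0,0]},{"hand":0,"travel":[0,1.01,4.1],"angular":[11,0,0]},{"hand":0,"travel":[0,1.01,4.1],"angular":[11.05,0,0]},{"hand":0,"travel":[0,1.01,4.1],"angular":[11.05,0,0]}]'
```

```text
clock: 34.3
eef_pos: [526.5, -106.9, 73.8]
tool_rot: [3.142, 0.0, 0.238]
force: [-1.1, -1.3, 1.6]
width: 42.9
```

```bash
python3 -m creep '[{"hand":0.55,"travel":[0,0,0],"angular":[0,0,0]},{"hand":0.6,"travel":[0,0,0],"angular":[0,0,0]},{"hand":0.8,"travel":[0,0,0],"angular":[0,0,0]},{"hand":0.9,"travel":[0,0,0],"angular":[0,0,0]},{"hand":0.9,"travel":[0,0,0],"angular":[0,0,0]},{"hand":0.9,"travel":[0,0,-1],"angular":[0,0,0]},{"hand":0.9,"travel":[0,0,-3],"angular":[0,0,0]},{"hand":1,"travel":[0,0,-7],"angular":[0,0,0]},{"hand":1,"travel":[0,0,-12],"angular":[0,0,0]},{"hand":1,"travel":[0,5,-16],"angular":[0,0,0]},{"hand":1,"travel":[0,10,-18],"angular":[0,0,0]},{"hand":1,"travel":[0,15,-18],"angular":[0,0,0]},{"hand":1,"travel":[0,20,-18],"angular":[0,0,0]},{"hand":1,"travel":[0,20,-18],"angular":[0,0,0]},{"hand":1,"travel":[0,20,-18],"angular":[0,0,0]},{"hand":1,"travel":[0,20,-18],"angular":[0,0,0]}]'
python3 -c "
from h import *
im=snap('top','f9.png',(170,190,390,355),3.6)
for t in('biscuit','board','board_toe','board_grip'):
 for c in('top','side'):
  if c=='side':snap(c)
  for d in ctrl.spot_point(c,t): print(c,t,np.round(d['at']),round(d['confidence'],2))
  snap('top')
for d in ctrl.regions_of('top','biscuit'): print(quad(im,d['region'],15))"
```

```text
clock: 35.9
eef_pos: [573.3, -300.4, 253.9]
tool_rot: [-3.14, 0.0, 0.238]
force: [0.2, 1.0, -0.5]
width: 85.2
top biscuit [739. -39.  -0.] 0.89
top biscuit [ 540. -193.   -0.] 0.73
top biscuit [461. 159.   1.] 0.58
side biscuit [ 548. -194.    1.] 0.71
side biscuit [740. -39.   1.] 0.7
top board [498.   9.   1.] 0.56
side board [496.   9.  -2.] 0.58
top board_toe [469. 135.  56.] 0.97
side board_toe [469. 135.  56.] 0.65
side board_toe [545. 426.   4.] 0.22
top board_grip [ 525. -103.   93.] 0.85
side board_grip [ 526. -105.   94.] 0.79
[740.2 -38.   49.4  43.3 137.7]
[460.4 158.   48.6  42.6  13.6]
[ 540.4 -190.8   71.5   63.5   68.1]
```

View pics/f9.png

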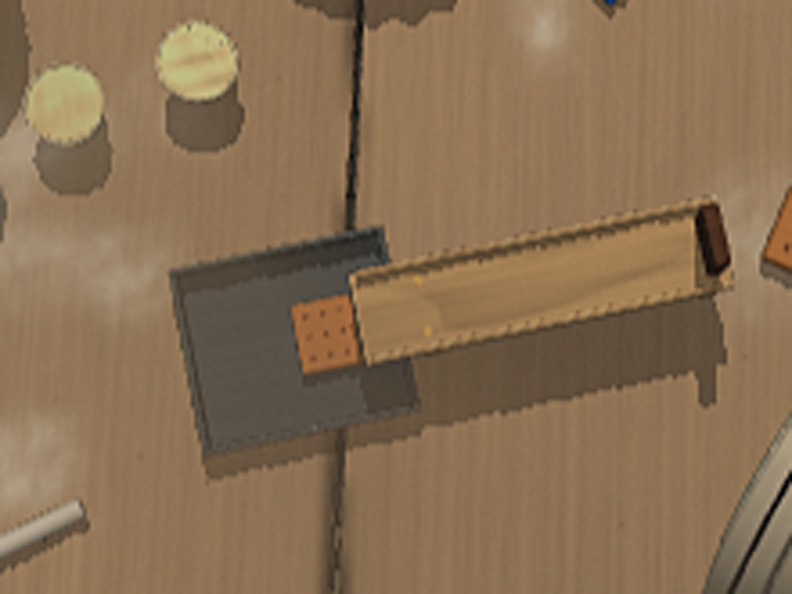

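```bash
python3 -c "
from h import *
for t in('cup_a','timer','ring_cutter_1','scissors'):
  snap('side')
  for d in ctrl.spot_point('side',t): print(t,np.round(d['at']),round(d['confidence'],2))
print(ctrl.finish_job())"
```

```text
cup_a [652. 256.   2.] 0.86
cup_a [616. 349.  -0.] 0.47
timer [545. 428.   2.] 0.86
ring_cutter_1 [ 404. -262.   -0.] 0.79
scissors [ 529. -433.   -1.] 0.75
the job is handed in; nothing more can be done
None
```

I carried the board with the biscuit to the tin, tipped the biscuit in, and handed the job in at about 37 s of the 72 s allowed. No verdict was reported.

- **Placing:** I stood the board on its feet and let go, with the toe at about x = -48 mm, y = +1 mm in the tin's frame and the biscuit still on the deck.
- **Tipping:** I raised the heel by the grip plate in 1° steps (0.75° for the last). The biscuit began to slide at about 21.6° (roughly 50 mm/s), and I held the board still there.
- **Into the tin:** At that angle the biscuit went over the toe but stopped leaning between the toe and the tin floor. Lowering the board drew the toe back, and the biscuit dropped to the floor of the tin.

**Last checks:**
- The biscuit is in the tin at about (461, 158), which is about x = -23 mm in the tin's frame. It looks flat and square to the tin; its rear edge lies under the toe, so I saw it only partly, and only in the top picture.
- The board is level on its feet at its placed pose: toe at (469, 135, 56), grip at about (526, -104, 93).
- The gripper is well clear of everything.
- The cups, timer, ring cutter and scissors are all within about 4 mm of where they started.

**Not confirmed:** The arm hid the biscuit for part of the slide. That its centre passed the toe before I lowered the board is inferred from the side picture and the geometry, not measured directly.

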